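# Hang a cooling plate on its keyhole screw

## Task

Take the finned cooling plate with the orange tab out of the slotted rack and hang it on the screw of the blue test stand, fins outward: feel for the screw head with light pressure until it comes through the round part of the keyhole, then slide the plate gently down until it is fully home and locked behind the head, and let go. The screw and the stand are delicate, so never push, drop or wedge anything against them with more than 20 N, and leave everything else as it is.

Things in the scene. Friction and masses are not known exactly. Their poses are not given: they have to be found in the camera images.
- plate: Aluminium cooling plate, about 0.3 kg, upright in a rack slot: a sheet 84 wide (y), 100 tall (z), 4 mm thick (x). Origin: centre of its lower edge, mid thickness; z up, +x out of the finned front. Fins 10 mm deep on the front only, 18 to 40 mm either side of the middle, 38 to 94 mm up. Orange grip tab on top, 12 thick (x), 36 wide (y), from 100 to 142 mm up. The plate's back is flat.
- tab (a point): Grip point in the middle of the orange tab, 124 mm above the plate's lower edge; axes as the plate. Pinch it across its 12 mm thickness (plate x).
- keyhole (a point): Centre of the keyhole's round (octagonal) opening, mid thickness, 52 mm above the plate's lower edge; axes as the plate. The opening is 17.6 mm across flats and goes right through; from its top a slot 8.4 mm wide runs up and ends 75 mm above the lower edge; 45 degree flanks lead from the opening into the slot.
- slot_end (a point): Where the middle of the screw's shank lies in the slot when the plate is fully home: 72 mm above the plate's lower edge, 20 mm above keyhole, mid thickness; axes as the plate.
- stand: Fixed test stand: blue foot (150 mm wide, 12 mm high, reaching 30 mm in front of the panel) and an upright grey panel 140 mm wide, 12 mm thick, top 125 mm above the table. Origin: on the table below its middle; z up, +x out of the panel's front face (at x = 20 mm), which carries the screw and looks roughly away from the robot. The hung plate's x axis lies along the stand's x.
- screw (a point): On the panel's front face, 105 mm above the table, mid length of the dark level groove; axes as the stand. NOT exactly the screw: that stands out along +x at exactly this height but up to 20 mm to either side (stand y), unmeasured: see or feel for it. Its nut stays put under light rubbing, slides in the groove (to 22 mm from here) under a sideways push of about 8 N.
- screw_head (a point): As screw (same sideways error), but 11 mm out from the panel, at the head's outer face. Head 14 mm across, 4 mm thick, inner face 7 mm off the panel; shank 6 mm across. Sprung: pressed, the head yields up to 6 mm inward (2 N plus 1 N per mm), then is rigid. It pops through the opening by itself when they meet. To slide down, the plate's mid-plane must be 2 to 5 mm off the panel.
- rack: Fixed black rack, base 150 by 110 mm, 10 mm thick, with three slots along its y axis, 45 mm apart in x; slot walls reach 40 mm above the table. Each slot is 5.4 mm wide and holds one plate or board standing on the base (10 mm above the table). Which one holds the cooling plate changes. Origin: on the table below its middle.
- pcb_a: Green circuit board, 90 mm wide, 80 mm tall, 4 mm thick, upright in a rack slot; origin: centre of its lower edge. Leave it.
- pcb_b: A second green circuit board like pcb_a. Leave it.
- driver: Blue and black power screwdriver lying on the table, 210 mm long, 37 mm high. Leave it.
- can: Green can, 62 mm in diameter, 115 mm tall. Leave it.
- screw_tray: Low red tray, 80 by 70 mm, 22 mm high. Leave it.
- spare_sink: Finned aluminium heat sink, 120 by 90 mm, 26 mm high, lying on the table. Leave it.

How it is judged:
By the outcome, as a careful person would: the job done as asked, in the order asked, and still so for the second after the job is handed in, with the robot touching nothing.
It also fails if it takes over 64 s, if anything falls off the work surface, if the arm or the gripper's body presses on something with over 40 N, if the wrist force passes 120 N, or if a joint passes its speed limit or range.

## Robot

A 6-joint arm with a two-finger parallel gripper is mounted at the origin on the work surface. World frame = base frame: x ahead of the robot, y to its left, z up, the work surface at z = 0. Lengths are in m, angles in degrees, forces in N, time in s.
With the tool pointing down it reaches from about 0.275 to 0.85 m from the base axis. Payload 19 kg.
Tool frame: the origin (TCP) lies between the finger pads; the fingertips stand 14 mm ahead of it and the grasp point (between the pads) lies 5 mm behind it (env.nose_length is the distance from the TCP to the fingertips, in m); z points along the fingers, y is the line along which they close (so a half turn about z gives the same grasp; the last joint's range is limited). The gripper opens to 85 mm and grips with 20 to 120 N. Pads are 22 mm wide; open, the fingers measure 114 mm over their backs; the gripper's body (76 mm by 85 mm) begins 54 mm behind the grasp point. The pads swing forward as they close: fully open they stand 13 mm farther back than shut.
Start: joints at [66.807, 8.623, 82.357, -0, 89.026, -7.678], TCP at [0.154, 0.554, 0.245] pointing down, gripper open.
Joint ranges: [-160.23, 160.23], [-39.13, 120.54], [6.94, 153.29], [-79.49, 259.48], [9.18, 160.14], [-161.06, 161.06]. Speed limits (degrees/s): [108.29, 108.29, 127.2, 172.46, 172.46, 172.46].

## Interface

Orientations are given as a 3x3 rotation matrix whose columns are the frame's x, y, z axes.
In Python, from station import env gives the robot as it stands. The module is installed in compiled form; this text tells all that it offers.
- The arm moves only by the tool apply_moves, never from a script. Its argument "increments" is a list of rows, each a list of 7 numbers: the shift along the tool's x, y, z as a fraction of full scale, then the turn, a rotation vector about the tool's x, y, z as a fraction of full scale, then the opening, from 0 (shut) to 1 (fully open). In form: [[tx, ty, tz, rx, ry, rz, grip], ...]. A call has 1 to 12 rows; each row is the pose to reach, as a shift and turn from the pose commanded when the call began, along the tool's axes at that moment; what a row does not reach only later rows make up. Full scale, the value 1, is 0.2 m for a shift and 90 degrees for a turn. A row lasts 1/8 s, in which the tool goes at most 62.5 mm and 10.7 degrees, less where a joint would pass 70% of its speed; a pose out of reach is approached as far as the arm can. A call with a number of a shift or a turn outside -1 to 1 is refused whole. A call with a gripper value outside its range is refused whole. The fingers move at their own pace and stop on an object; "force" is the grip in N (left out, the last holds). Time passes only in rows, so rows that repeat a pose let the fingers close. It gives the time, the measured TCP pose, the force, the opening and the grip force at its end, in the units of the state.
- env.get_obs(): the state, without advancing time (a new reading comes with each control period).
- env.read_camera(name): name is "side" or "top"; returns a dict with "color" (400x640x3 uint8, red, green, blue), "z_map" (400x640 float32, m along the optical axis (not along the pixel's ray), 0 where there is no reading), "fx", "fy", "cx", "cy" (pixels), "extrinsics" (4x4, takes a point from world to camera coordinates). Camera axes: x right, y down, z forward; pixel columns grow to the right and rows downward; lengths in m; the calibration is good to about 2 mm. A picture is of the moment at which its call begins.
- env.sign_off(): hands the job in; it is judged then, once.
The state is a dict: "time_s": time; "joint_pos": joint angles; "joint_velocities": joint speeds; "joint_efforts": joint torques, N m; "position": TCP position; "tool_rot": TCP orientation; "ft_force": force on the tool from outside, world axes, zero at the start; "wrist_torque": the same for the moment, N m; "finger_gap": finger opening in m; "gripper_force": force on a finger pad.
Only numpy, scipy, OpenCV 4.12 (cv2) and the standard library are available. Lean on these libraries where they do the work, as an engineer would, in place of code of your own. Each camera call takes 0.05 s, during which the arm holds its last target. There are 200 camera calls.

## Working session

There is one attempt and no reset: what is moved stays moved. The work goes in short steps, Python scripts to look and compute and a tool call to move; the robot and the scene stay as the last step left them, time stands still between calls to the robot, and variables do not carry over. Pictures are saved under pics/ and viewed, at most 10 in all, crops included, and the job is handed in when it is done.

Besides the shell and the picture viewer there is one more tool, called after "Request:" by a JSON object that holds its "fn" and its "kwargs". apply_moves: Moves the arm, as the interface text tells. Its arguments: {"type":"object","properties":{"increments":{"type":"array","items":{"type":"array","items":{"type":"number","minimum":-1,"maximum":1}}},"force":{"type":"number"}},"required":["increments"]}

```bash
mkdir -p pics; cat > h.py <<'E'
import numpy as np, cv2
from station import env
def snap(n,fn,crop=None,s=1):
    c=env.read_camera(n); im=c['color'][:,:,::-1].copy()
    if crop: x0,y0,x1,y1=crop; im=im[y0:y1,x0:x1]
    if s!=1: im=cv2.resize(im,None,fx=s,fy=s,interpolation=cv2.INTER_CUBIC)
    cv2.imwrite('pics/'+fn,im); np.save(n+'_z.npy',c['z_map']); return c
def px(c,u,v,r=1):
    z=c['z_map'][v-r:v+r+1,u-r:u+r+1]; z=np.median(z[z>0]) if (z>0).any() else np.nan
    p=np.array([(u-c['cx'])/c['fx']*z,(v-c['cy'])/c['fy']*z,z]); E=c['extrinsics']
    return E[:3,:3].T@(p-E[:3,3])
def cloud(c):
    z=c['z_map']; v,u=np.indices(z.shape)
    p=np.stack([(u-c['cx'])/c['fx']*z,(v-c['cy'])/c['fy']*z,z],-1); E=c['extrinsics']
    w=(p-E[:3,3])@E[:3,:3]; w[z==0]=np.nan; return w
def proj(c,P):
    q=c['extrinsics'][:3,:3]@np.array(P)+c['extrinsics'][:3,3]; return q[0]/q[2]*c['fx']+c['cx'],q[1]/q[2]*c['fy']+c['cy']
E
python3 - <<'E'
from h import *
for n in('top','side'):
    c=snap(n,n+'1.png'); E=c['extrinsics']; print(n,c['fx'],-E[:3,:3].T@E[:3,3],E[2,:3])
o=env.get_obs(); print(o)
E
```

```text
top 470.82978055296127 [0.37133308 0.01360342 1.28873028] [ 0.1379058  -0.00570339 -0.99042893]
side 381.84299574052056 [ 0.09862761 -0.69243216  0.6911934 ] [ 0.438248    0.68632251 -0.58043096]
{'time_s': 0.1, 'joint_pos': array([ 6.68068814e+01,  8.64844178e+00,  8.23871237e+01, -6.69753158e-04,
        8.90283571e+01, -7.67598412e+00]), 'joint_velocities': array([-0.12378685, -0.12266901, -0.03246557, -0.04083512,  0.04364199,
        0.02695916]), 'joint_efforts': array([ 6.11792668e-03, -7.14389491e+01, -5.71790135e+01, -1.24245180e-04,
        7.31787950e-03,  7.13225404e-05]), 'position': array([0.15375237, 0.55384826, 0.24475151]), 'tool_rot': array([[-9.63550517e-01,  2.67526106e-01, -4.28638772e-04],
       [ 2.67526414e-01,  9.63549976e-01, -1.03009795e-03],
       [ 1.37436785e-04, -1.10722361e-03, -9.99999378e-01]]), 'ft_force': array([-0.68788803, -0.29927563, -1.1748144 ]), 'wrist_torque': array([-0.03864077,  0.00126556,  0.00516245]), 'gripper_force': 0.0, 'finger_gap': 0.08554236621427067}
```

View pics/top1.png

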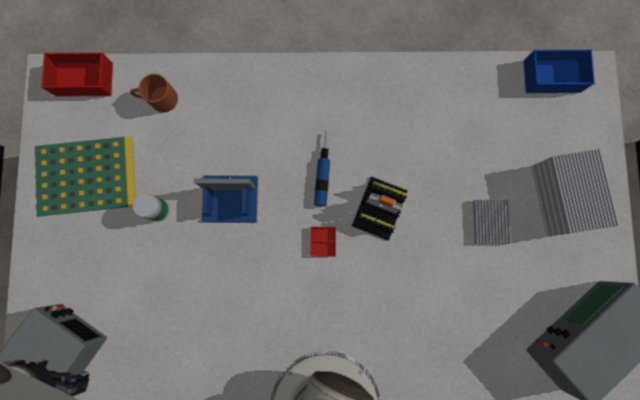

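View pics/side1.png

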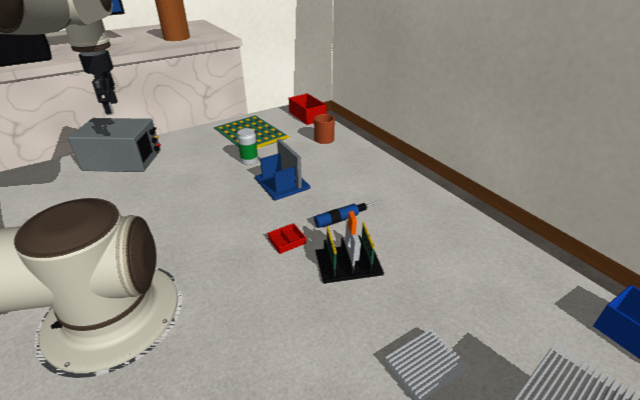

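```bash
python3 - <<'E'
from h import *
a=env.read_camera('top');b=env.read_camera('side')
def cr(c,x0,y0,x1,y1): return cv2.resize(c['color'][y0:y1,x0:x1,::-1],(400,300),interpolation=cv2.INTER_CUBIC)
im=np.vstack([np.hstack([cr(a,185,165,265,225),cr(a,345,165,425,245-20)]),np.hstack([cr(b,240,130,320,190+10-10),cr(b,310,205,390,285-20)])])
im=np.vstack([np.hstack([cr(a,185,165,265,225),cr(a,340,170,420,230)]),np.hstack([cr(b,240,135,320,195),cr(b,304,205,404,280)])])
cv2.imwrite('pics/crops.png',im)
np.save('top_w.npy',cloud(a)); np.save('side_w.npy',cloud(b))
for c,n in((a,'top'),(b,'side')):
    w=cloud(c); col=c['color'].astype(int)
    m=(col[...,0]>180)&(col[...,1]<150)&(col[...,1]>60)&(col[...,2]<90)
    m&=np.abs(w[...,1]+0.1)<.15; m&=(w[...,2]>.09)&(w[...,2]<.2)
    P=w[m]; print(n,'orange',len(P),P.mean(0) if len(P) else '',P.min(0),P.max(0))
    # plates tops
    g=(w[...,2]>.06)&(w[...,2]<.2)
    # stand panel top
    s=(w[...,2]>.118)&(w[...,2]<.132)&(w[...,1]>.1)&(w[...,1]<.38)&(w[...,0]>.4)&(w[...,0]<.62)
    P=w[s]; print('paneltop',len(P),P.mean(0))
    r=cv2.minAreaRect(P[:,:2].astype(np.float32)*1000); print(r, cv2.boxPoints(r))
E
```

```text
Traceback (most recent call last):
ValueError: zero-size array to reduction operation minimum which has no identity
```

View pics/crops.png

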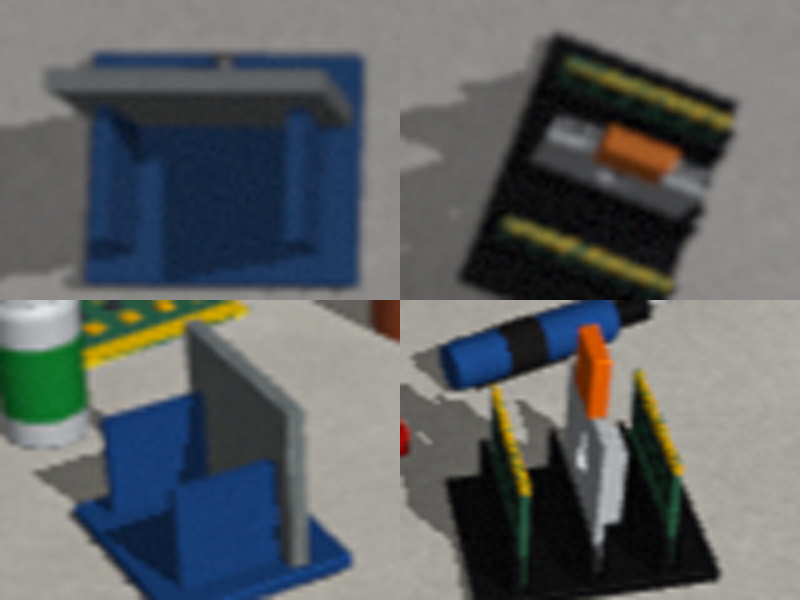

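```bash
python3 - <<'E'
from h import *
a=env.read_camera('top');b=env.read_camera('side')
for c,n in((a,'top'),(b,'side')):
    w=cloud(c); col=c['color'].astype(int)
    reg=(np.abs(w[...,1]+0.12)<.12)&(w[...,0]>.35)&(w[...,0]<.65)
    R,G,B=col[...,0],col[...,1],col[...,2]
    m=reg&(R>140)&(R-B>90)&(G<R*.62)&(G>R*.25)&(w[...,2]>.1)
    P=w[m]; print(n,'orange',len(P),P.mean(0).round(4),np.percentile(P,[2,98],axis=0).round(4).tolist())
    T=P[P[:,2]>.146]; 
    if len(T)>5: print(' tabtop',len(T),cv2.minAreaRect(T[:,:2].astype(np.float32)*1000))
    for lo,hi,t in((.083,.095,'pcb tops'),(.1,.114,'sheet'),):
        P=w[reg&(w[...,2]>lo)&(w[...,2]<hi)&~m]; print(t,len(P),cv2.minAreaRect(P[:,:2].astype(np.float32)*1000))
    P=w[reg&(w[...,2]>.004)&(w[...,2]<.016)&(R<60)&(B<60)&(G<60)]; print('base',len(P),cv2.minAreaRect(P[:,:2].astype(np.float32)*1000))
    sr=(w[...,1]>.1)&(w[...,1]<.34)&(w[...,0]>.4)&(w[...,0]<.62)
    P=w[sr&(w[...,2]>.12)&(w[...,2]<.131)]; r=cv2.minAreaRect(P[:,:2].astype(np.float32)*1000); print('paneltop',len(P),P.mean(0),r)
    P=w[sr&(w[...,2]>.007)&(w[...,2]<.017)&(B>R+30)]; r=cv2.minAreaRect(P[:,:2].astype(np.float32)*1000); print('foot',len(P),P.mean(0),r)
    if n=='top':
        for v in range(174,184): print(v,[ (int(u),col[v,u].tolist(),w[v,u].round(3).tolist()) for u in (226,228,230,232)])
E
```

```text
top orange 50 [ 0.5236 -0.156   0.1518] [[0.515, -0.1707, 0.1481], [0.5316, -0.142, 0.1555]]
 tabtop 50 ((523.47998046875, -155.18804931640625), (31.688796997070312, 9.583111763000488), 69.1780776977539)
pcb tops 186 ((520.8693237304688, -152.7546844482422), (89.70467376708984, 95.34717559814453), 67.8853530883789)
sheet 65 ((525.1680297851562, -155.5126190185547), (82.69532775878906, 16.22675132751465), 67.95153045654297)
base 870 ((519.6130981445312, -152.53651428222656), (107.83525085449219, 147.57846069335938), 67.9091567993164)
paneltop 279 [0.57853967 0.25668027 0.12455255] ((578.6196899414062, 256.92169189453125), (140.63922119140625, 13.49691104888916), 88.32844543457031)
foot 1394 [0.53525199 0.24998101 0.01202152] ((549.6624755859375, 256.210693359375), (147.57363891601562, 125.72730255126953), 89.30414581298828)
174 [(226, [134, 133, 132], [0.619, 0.269, 0.002]), (228, [136, 134, 132], [0.62, 0.264, -0.001]), (230, [135, 134, 132], [0.618, 0.257, 0.005]), (232, [135, 133, 133], [0.619, 0.253, -0.001])]
175 [(226, [94, 99, 108], [0.614, 0.266, 0.015]), (228, [99, 99, 99], [
[... 1697 characters left out ...]
39062), (36.03830337524414, 10.189253807067871), 68.30699920654297)
pcb tops 224 ((523.9843139648438, -152.7254638671875), (93.47776794433594, 95.08543395996094), 67.32770538330078)
sheet 74 ((528.6583251953125, -158.43099975585938), (82.53746795654297, 14.149212837219238), 69.22608947753906)
base 1057 ((543.1412963867188, -100.35661315917969), (227.71815490722656, 148.0141143798828), 68.14894104003906)
paneltop 132 [0.58055495 0.24785021 0.12655597] ((582.2291870117188, 254.88768005371094), (143.94737243652344, 14.74441909790039), 88.7177505493164)
foot 474 [0.52739356 0.23034133 0.01408396] ((551.9140014648438, 255.15914916992188), (153.34188842773438, 128.4202117919922), 88.5112075805664)
```

Request:
{"fn": "apply_moves", "kwargs": {"increments": [[-0.95,-0.98,0,0,0,1,1],[-0.95,-0.98,0,0,0,1,1],[-0.95,-0.98,0,0,0,1,1],[-0.95,-0.98,0,0,0,1,1],[-0.95,-0.98,0,0,0,1,1],[-0.95,-0.98,0,0,0,1,1],[-0.95,-0.98,0,0,0,1,1],[-0.95,-0.98,0,0,0,1,1],[-0.95,-0.98,0,0,0,1,1],[-0.95,-0.98,0,0,0,1,1]]}}

```text
time_s: 1.55
position: [0.2844, 0.3143, 0.2453]
tool_rot: [[0.267, 0.964, 0.0], [0.964, -0.267, -0.0], [-0.0, 0.0, -1.0]]
ft_force: [-0.4, -0.3, -0.0]
finger_gap: 0.0857
gripper_force: 0.0
```

```bash
cat >> h.py <<'E'
def rel(P,yaw=None):
    "moves-units from measured pose to world pos P, tool y heading yaw deg, tool down"
    o=env.get_obs(); R=o['tool_rot']; d=R.T@(np.array(P)-o['position'])/.2
    t=np.zeros(3)
    if yaw is not None:
        from scipy.spatial.transform import Rotation as Ro
        a=np.radians(yaw); y=np.array([np.cos(a),np.sin(a),0]); z=np.array([0,0,-1.]); D=np.c_[np.cross(y,z),y,z]
        t=Ro.from_matrix(R.T@D).as_rotvec(degrees=True)/90
    print('t',o['time_s'],'pos',o['position'].round(4),'yaw',np.degrees(np.arctan2(R[1,1],R[0,1])).round(2),'gap',o['finger_gap'].round(4),'F',o['ft_force'].round(2),'\n move',d.round(4),t.round(4))
E
python3 -c "
from h import *
rel([.524,-.156,.2],-22)"
```

```text
Traceback (most recent call last):
  File "h.py", line 26, in rel
    print('t',o['time_s'],'pos',o['position'].round(4),'yaw',np.degrees(np.arctan2(R[1,1],R[0,1])).round(2),'gap',o['finger_gap'].round(4),'F',o['ft_force'].round(2),'\n move',d.round(4),t.round(4))
                                                                                                                  ^^^^^^^^^^^^^^^^^^^^^
AttributeError: 'float' object has no attribute 'round'
```

Request:
{"fn": "apply_moves", "kwargs": {"increments": [[-0.97,0.9,0,0,0,0.072,1],[-0.97,0.9,0,0,0,0.072,1],[-0.97,0.9,0,0,0,0.072,1],[-0.97,0.9,0,0,0,0.072,1],[-0.97,0.9,0,0,0,0.072,1],[-0.97,0.9,0,0,0,0.072,1],[-0.97,0.9,0,0,0,0.072,1]]}}

```text
time_s: 2.42
position: [0.4056, 0.0803, 0.2453]
tool_rot: [[0.373, 0.928, -0.0], [0.928, -0.373, 0.0], [0.0, -0.0, -1.0]]
ft_force: [0.4, -0.7, -0.0]
finger_gap: 0.0859
gripper_force: 0.0
```

```bash
sed -i "s/o\['finger_gap'\].round(4)/round(o['finger_gap'],4)/" h.py
python3 -c "
from h import *
rel([.524,-.156,.2],-22)"
```

```text
t 2.425 pos [0.4056 0.0803 0.2453] yaw -21.89 gap 0.0859 F [ 0.42 -0.69 -0.01] 
 move [-0.8756  0.9897  0.2264] [-0.0001 -0.0001  0.0012]
```

Request:
{"fn": "apply_moves", "kwargs": {"increments": [[-0.876,0.99,0,0,0,0,0.5],[-0.876,0.99,0,0,0,0,0.5],[-0.876,0.99,0,0,0,0,0.5],[-0.876,0.99,0,0,0,0,0.5],[-0.876,0.99,0,0,0,0,0.5],[-0.876,0.99,0.2,0,0,0,0.5],[-0.876,0.99,0.4,0,0,0,0.5],[-0.876,0.99,0.575,0,0,0,0.5],[-0.876,0.99,0.575,0,0,0,0.5]]}}

```text
time_s: 3.55
position: [0.5231, -0.1551, 0.1286]
tool_rot: [[0.372, 0.928, -0.004], [0.928, -0.372, 0.002], [0.0, -0.004, -1.0]]
ft_force: [0.2, -0.6, 0.1]
finger_gap: 0.043
gripper_force: 0.0
```

```bash
python3 -c "
from h import *
rel([.524,-.156,.13],-22)
a=env.read_camera('top');b=env.read_camera('side')
f=lambda c,x0,y0,x1,y1: cv2.resize(c['color'][y0:y1,x0:x1,::-1],(400,300),interpolation=cv2.INTER_CUBIC)
cv2.imwrite('pics/grasp.png',np.hstack([f(a,340,170,420,230),f(b,304,195,404,270)]))"
```

```text
t 3.55 pos [ 0.5231 -0.1551  0.1286] yaw -21.86 gap 0.043 F [ 0.23 -0.64  0.07] 
 move [-0.0023  0.0059 -0.0068] [-0.0025 -0.0002  0.0015]
```

View pics/grasp.png

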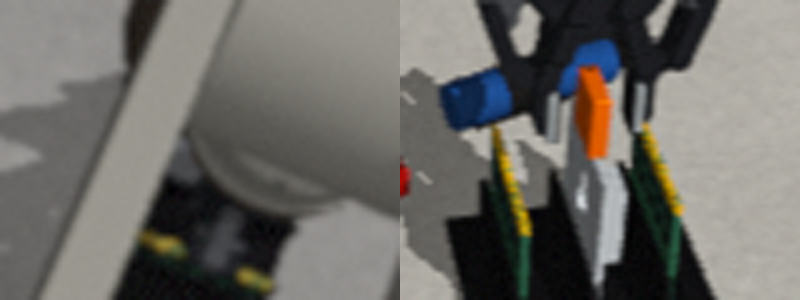

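The side view shows the fingers straddling the orange tab, with the pads at about (552,115) and (640,105) either side of the tab at (595,110). The boards are clear.

Request:
{"fn": "apply_moves", "kwargs": {"increments": [[0,0,0,0,0,0,0],[0,0,0,0,0,0,0],[0,0,0,0,0,0,0],[0,0,0,0,0,0,0],[0,0,0,0,0,0,0],[0,0,0,0,0,0,0]], "force": 60}}

```text
time_s: 4.4
position: [0.5238, -0.1571, 0.1319]
tool_rot: [[0.375, 0.927, 0.0], [0.927, -0.375, 0.0], [0.0, 0.0, -1.0]]
ft_force: [-7.6, 3.6, 13.8]
finger_gap: 0.011
gripper_force: 58.5
```

Request:
{"fn": "apply_moves", "kwargs": {"increments": [[0,0,-0.03,0,0,0,0],[0,0,-0.06,0,0,0,0],[0,0,-0.1,0,0,0,0],[0,0,-0.15,0,0,0,0],[0,0,-0.2,0,0,0,0],[0,0,-0.3,0,0,0,0],[0,0,-0.45,0,0,0,0],[0,0,-0.6,0,0,0,0],[0,0,-0.6,0,0,0,0],[0,0,-0.6,0,0,0,0]]}}

```text
time_s: 5.65
position: [0.524, -0.1574, 0.2498]
tool_rot: [[0.375, 0.927, 0.0], [0.927, -0.375, -0.0], [-0.0, 0.0, -1.0]]
ft_force: [0.2, 0.1, -2.4]
finger_gap: 0.0113
gripper_force: 59.7
```

```bash
python3 -c "
from h import *
rel([.66,.24,.25],-1.4)
b=env.read_camera('side'); x,y=map(int,proj(b,[.524,-.156,.2])); print(x,y)
im=b['color'][y-75:y+75,x-100:x+100,::-1]
cv2.imwrite('pics/lift.png',cv2.resize(im,None,fx=3,fy=3,interpolation=cv2.INTER_CUBIC))"
```

```text
t 5.65 pos [ 0.524  -0.1574  0.2498] yaw -22.0 gap 0.0113 F [ 0.24  0.1  -2.4 ] 
 move [ 2.0969e+00 -1.1360e-01 -1.2000e-03] [ 0.000e+00  1.000e-04 -2.288e-01]
352 199
```

View pics/lift.png

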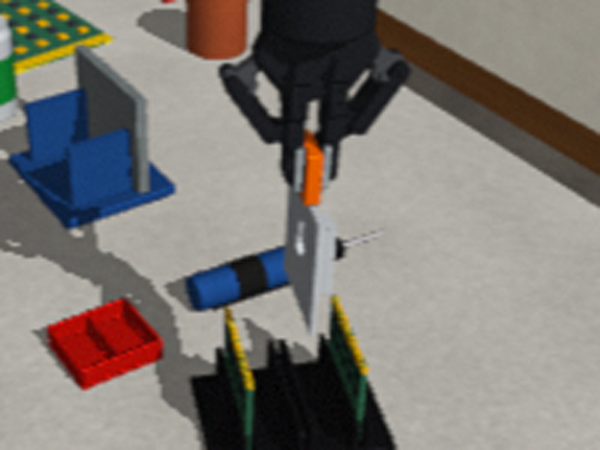

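The plate hangs upright from the gripper, fins away from the robot, with its lower edge at about (310,325). The rack and boards are undisturbed. Next I measure how it sits in the hand.

```bash
cat > held.py <<'E'
from h import *
# held plate in tool frame: tool y = plate +x, tool x = plate +y, down=z
for n in ('side',):
    o=env.get_obs(); c=env.read_camera(n); w=cloud(c)
    q=(w-o['position'])@o['tool_rot']; q[np.isnan(q)]=9
    col=c['color'].astype(int)
    m=(abs(q[...,0])<.06)&(abs(q[...,1])<.025)&(q[...,2]>.03)&(q[...,2]<.14)
    P=q[m]; print(n,len(P),'tool-frame lo/hi pct',np.percentile(P,[1,50,99],axis=0).round(4).tolist())
    B=P[(P[:,1]<.004)&(P[:,1]>-.012)]
    A=np.c_[B[:,0],B[:,2],np.ones(len(B))]; s=np.linalg.lstsq(A,B[:,1],rcond=None)[0]
    r=B[:,1]-A@s; k=abs(r)<.004; s=np.linalg.lstsq(A[k],B[k,1],rcond=None)[0]
    print('back face y =',s.round(4),'n',k.sum(),'tilt about x deg',np.degrees(s[1]).round(2),'yaw',np.degrees(s[0]).round(2), 'rms',r[k].std().round(4))
    v,u=np.where(m); i=np.argsort(-q[m][:,2])[:12]; print('lowest',P[i].round(4).tolist()[:6])
E
python3 held.py
```

```text
side 475 tool-frame lo/hi pct [[-0.0409, -0.0022, 0.031], [-0.0175, -0.0012, 0.0695], [0.0432, 0.0116, 0.1184]]
back face y = [-0.0122 -0.0086 -0.0005] n 401 tilt about x deg -0.49 yaw -0.7 rms 0.001
lowest [[-0.0195, -0.0017, 0.1192], [-0.0017, -0.0019, 0.119], [0.0283, -0.0015, 0.119], [-0.0376, -0.0018, 0.1186], [-0.0275, -0.0015, 0.1184], [0.0391, -0.0013, 0.1183]]
```

Request:
{"fn": "apply_moves", "kwargs": {"increments": [[0.95,-0.05,0,0,0,-0.1,0],[0.95,-0.05,0,0,0,-0.229,0],[0.95,-0.05,0,0,0,-0.229,0],[0.95,-0.05,0,0,0,-0.229,0],[0.95,-0.05,0,0,0,-0.229,0],[0.95,-0.05,0,0,0,-0.229,0]]}}

```text
time_s: 6.5
position: [0.5857, 0.0215, 0.25]
tool_rot: [[0.026, 1.0, -0.0], [1.0, -0.026, -0.0], [-0.0, -0.0, -1.0]]
ft_force: [0.4, -0.2, -2.8]
finger_gap: 0.0113
gripper_force: 59.5
```

```bash
python3 -c "
from h import *
rel([.66,.24,.25],-1.4)"
```

```text
t 6.5 pos [0.5857 0.0215 0.25  ] yaw -1.46 gap 0.0113 F [ 0.42 -0.18 -2.77] 
 move [ 1.1017e+00  3.4370e-01 -3.0000e-04] [-0.0003  0.0002 -0.0007]
```

```bash
python3 -c "
from h import *
c=env.read_camera('top'); w=cloud(c)
for v in (174,175,176,177,178):
    print(v,[(u,c['color'][v,u].tolist()[0],w[v,u].round(3).tolist()) for u in range(224,236)])
P=w[(w[...,2]>.085)&(w[...,2]<.118)&(abs(w[...,0]-.594)<.006)&(abs(w[...,1]-.25)<.05)];print(len(P),P.mean(0),P.min(0),P.max(0))
s=(w[...,2]>.119)&(w[...,2]<.131)&(abs(w[...,0]-.58)<.02)&(abs(w[...,1]-.255)<.08);Q=w[s];r=cv2.minAreaRect(Q[:,:2].astype(np.float32)*1000);print(r,cv2.boxPoints(r).round(1).tolist())
"
```

```text
174 [(224, 137, [0.619, 0.275, 0.0]), (225, 136, [0.62, 0.272, -0.002]), (226, 137, [0.619, 0.269, 0.002]), (227, 139, [0.62, 0.267, -0.002]), (228, 138, [0.62, 0.265, -0.005]), (229, 138, [0.62, 0.262, -0.004]), (230, 138, [0.619, 0.258, 0.003]), (231, 139, [0.619, 0.256, -0.001]), (232, 138, [0.62, 0.253, -0.002]), (233, 139, [0.62, 0.25, -0.002]), (234, 139, [0.619, 0.247, -0.001]), (235, 138, [0.619, 0.244, 0.001])]
175 [(224, 97, [0.615, 0.273, 0.008]), (225, 98, [0.614, 0.27, 0.011]), (226, 98, [0.614, 0.267, 0.011]), (227, 97, [0.596, 0.245, 0.11]), (228, 99, [0.595, 0.242, 0.113]), (229, 100, [0.595, 0.239, 0.113]), (230, 99, [0.596, 0.237, 0.11]), (231, 100, [0.614, 0.253, 0.011]), (232, 99, [0.614, 0.25, 0.014]), (233, 97, [0.614, 0.248, 0.013]), (234, 99, [0.615, 0.245, 0.01]), (235, 98, [0.614, 0.242, 0.012])]
176 [(224, 50, [0.612, 0.272, 0.012]), (225, 50, [0.612, 0.27, 0.011]), (226, 50, [0.611, 0.266, 0.015]), (227, 52, [0.594, 0.246, 0.106]), (228, 53, [0.592, 0.242, 0.114]), (229, 58, [0.593, 0.24, 0.111]), (230, 53, [0.592, 0.237, 0.113]), (231, 53, [0.593, 0.235, 
[... 616 characters left out ...]
), (226, 47, [0.605, 0.266, 0.018]), (227, 50, [0.606, 0.264, 0.012]), (228, 57, [0.588, 0.242, 0.109]), (229, 67, [0.589, 0.241, 0.106]), (230, 64, [0.589, 0.238, 0.104]), (231, 56, [0.606, 0.253, 0.013]), (232, 45, [0.605, 0.249, 0.016]), (233, 41, [0.605, 0.247, 0.014]), (234, 37, [0.605, 0.244, 0.015]), (235, 41, [0.606, 0.242, 0.012])]
15 [0.59231307 0.24029639 0.10926717] [0.58809919 0.2350465  0.10380617] [0.59567729 0.24564185 0.11411212]
((579.2208251953125, 257.4742431640625), (140.63870239257812, 13.17464828491211), 88.72379302978516) [[571.0999755859375, 187.3000030517578], [584.2000122070312, 187.0], [587.4000244140625, 327.6000061035156], [574.2000122070312, 327.8999938964844]]
```

Request:
{"fn": "apply_moves", "kwargs": {"increments": [[0.1,0.195,0,0,0,0,0],[0.4,0.195,0,0,0,0,0],[0.7,0.195,0,0,0,0,0],[0.99,0.195,0,0,0,0,0],[0.99,0.195,0,0,0,0,0],[0.99,0.195,0,0,0,0,0],[0.99,0.195,0,0,0,0,0]]}}

```text
time_s: 7.42
position: [0.6299, 0.218, 0.2504]
tool_rot: [[0.026, 1.0, 0.0], [1.0, -0.026, -0.0], [-0.0, 0.0, -1.0]]
ft_force: [0.4, 0.2, -2.6]
finger_gap: 0.0113
gripper_force: 60.6
```

```bash
python3 -c "
from h import *
rel([.612,.2393,.1735],-1.3)"
```

```text
t 7.425 pos [0.6299 0.218  0.2504] yaw -1.49 gap 0.0113 F [ 0.38  0.18 -2.61] 
 move [ 0.1041 -0.0922  0.3845] [ 0.0001  0.0002 -0.0021]
```

Descend in front of the screw, keeping off it, then close to about 10 mm.

Request:
{"fn": "apply_moves", "kwargs": {"increments": [[0.104,0,0.1,0,0,0,0],[0.104,0,0.2,0,0,-0.002,0],[0.104,0,0.3,0,0,-0.002,0],[0.104,0,0.3845,0,0,-0.002,0],[0.104,-0.05,0.3845,0,0,-0.002,0],[0.104,-0.092,0.3845,0,0,-0.002,0],[0.104,-0.092,0.3845,0,0,-0.002,0],[0.104,-0.092,0.3845,0,0,-0.002,0]]}}

```text
time_s: 8.43
position: [0.6119, 0.2408, 0.1742]
tool_rot: [[0.021, 1.0, 0.001], [1.0, -0.021, 0.0], [0.0, 0.001, -1.0]]
ft_force: [0.0, -0.0, -2.6]
finger_gap: 0.0108
gripper_force: 60.6
```

```bash
python3 - <<'E'
from h import *
rel([.605,.2393,.1735],-1.3)
exec(open('held.py').read())
a=env.read_camera('top')
f=lambda c,x0,y0,x1,y1: cv2.resize(c['color'][y0:y1,x0:x1,::-1],(400,300),interpolation=cv2.INTER_CUBIC)
cv2.imwrite('pics/near.png',np.hstack([f(a,190,155,270,215),f(c,240,115,320,175)]))
o=env.get_obs();print(proj(c,o['position']))
E
```

```text
t 8.425 pos [0.6119 0.2408 0.1742] yaw -1.21 gap 0.0108 F [ 0.04 -0.03 -2.61] 
 move [-0.0084 -0.0345  0.0034] [ 0.0007 -0.0001  0.0011]
side 285 tool-frame lo/hi pct [[-0.0552, -0.0247, 0.0312], [-0.0215, 0.0005, 0.0605], [0.0423, 0.0121, 0.1163]]
back face y = [-0.0014  0.003   0.0003] n 225 tilt about x deg 0.17 yaw -0.08 rms 0.0011
lowest [[-0.0541, -0.0248, 0.1275], [-0.0518, -0.0232, 0.1182], [-0.0404, 0.0012, 0.1175], [-0.0216, 0.0009, 0.1161], [-0.0363, -0.0, 0.1155], [-0.0299, -0.0001, 0.1151]]
(np.float64(298.193896884231), np.float64(133.5047359353508))
```

View pics/near.png

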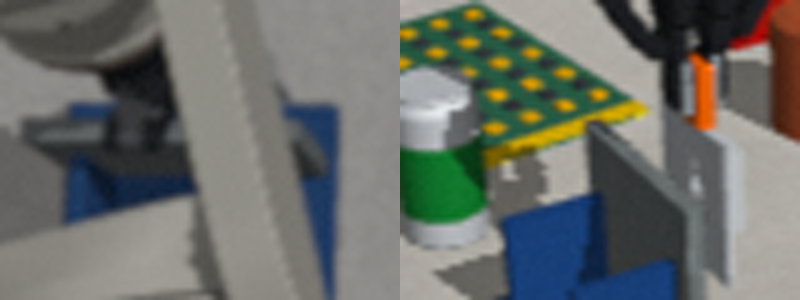

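The side crop shows the plate upright in front of the panel, parallel to it with a gap. The keyhole at about (695,185) is just above the panel's edge line. Now I feel for the head.

Request:
{"fn": "apply_moves", "kwargs": {"increments": [[-0.008,-0.03,0.003,0,0,0,0],[-0.008,-0.05,0.003,0,0,0,0],[-0.008,-0.05,0.003,0,0,0,0]]}}

```text
time_s: 8.9
position: [0.6014, 0.2394, 0.1729]
tool_rot: [[0.021, 1.0, -0.0], [1.0, -0.021, -0.0], [-0.0, -0.0, -1.0]]
ft_force: [0.3, 0.1, -1.4]
finger_gap: 0.0111
gripper_force: 60.6
```

Request:
{"fn": "apply_moves", "kwargs": {"increments": [[0,-0.01,0,0,0,0,0],[0,-0.01,0,0,0,0,0]]}}

```text
time_s: 9.15
position: [0.5997, 0.2395, 0.1728]
tool_rot: [[0.021, 1.0, 0.0], [1.0, -0.021, -0.0], [-0.0, 0.0, -1.0]]
ft_force: [0.2, 0.8, -2.4]
finger_gap: 0.0116
gripper_force: 60.5
```

Request:
{"fn": "apply_moves", "kwargs": {"increments": [[0,-0.01,0,0,0,0,0],[0,-0.01,0,0,0,0,0]]}}

```text
time_s: 9.4
position: [0.5977, 0.2394, 0.1729]
tool_rot: [[0.021, 1.0, -0.0], [1.0, -0.021, -0.0], [-0.0, 0.0, -1.0]]
ft_force: [-0.1, -2.1, 0.1]
finger_gap: 0.0115
gripper_force: 60.7
```

Request:
{"fn": "apply_moves", "kwargs": {"increments": [[0,-0.01,0,0,0,0,0],[0,-0.01,0,0,0,0,0]]}}

```text
time_s: 9.65
position: [0.5956, 0.2394, 0.173]
tool_rot: [[0.021, 1.0, 0.0], [1.0, -0.021, -0.0], [-0.0, 0.0, -1.0]]
ft_force: [0.6, -3.2, 0.2]
finger_gap: 0.0115
gripper_force: 60.9
```

Request:
{"fn": "apply_moves", "kwargs": {"increments": [[-0.006,0,-0.006,0,0,0,0],[-0.006,0,-0.006,0,0,0,0]]}}

```text
time_s: 9.9
position: [0.5956, 0.2384, 0.1739]
tool_rot: [[0.021, 1.0, -0.0], [1.0, -0.021, 0.0], [0.0, -0.0, -1.0]]
ft_force: [0.9, 0.1, -2.4]
finger_gap: 0.0112
gripper_force: 60.5
```

```bash
python3 -c "
from h import *
rel([.5956,.2382,.1742],-1.3);o=env.get_obs();print(o['wrist_torque'])"
```

```text
t 9.9 pos [0.5956 0.2384 0.1739] yaw -1.2 gap 0.0112 F [ 0.91  0.14 -2.37] 
 move [-0.001   0.0001 -0.0013] [-0.0002 -0.0001  0.0011]
[ 0.00617984  0.01944848 -0.03136196]
```

Forces are back to free, so the head is in the opening. I'll go on towards the panel.

Request:
{"fn": "apply_moves", "kwargs": {"increments": [[0,-0.01,0,0,0,0,0],[0,-0.01,0,0,0,0,0]]}}

```text
time_s: 10.15
position: [0.5935, 0.2385, 0.1739]
tool_rot: [[0.021, 1.0, -0.0], [1.0, -0.021, -0.0], [-0.0, -0.0, -1.0]]
ft_force: [1.1, -0.3, -2.5]
finger_gap: 0.011
gripper_force: 60.5
```

Request:
{"fn": "apply_moves", "kwargs": {"increments": [[0,-0.01,0,0,0,0,0],[0,-0.01,0,0,0,0,0]]}}

```text
time_s: 10.4
position: [0.5915, 0.2384, 0.174]
tool_rot: [[0.021, 1.0, -0.0], [1.0, -0.021, -0.0], [-0.0, -0.0, -1.0]]
ft_force: [-0.2, -0.7, -2.1]
finger_gap: 0.0111
gripper_force: 60.5
```

Request:
{"fn": "apply_moves", "kwargs": {"increments": [[0,-0.008,0,0,0,0,0],[0,-0.008,0,0,0,0,0]]}}

```text
time_s: 10.65
position: [0.59, 0.2385, 0.174]
tool_rot: [[0.021, 1.0, -0.0], [1.0, -0.021, -0.0], [-0.0, -0.0, -1.0]]
ft_force: [-0.1, -0.9, -3.1]
finger_gap: 0.0114
gripper_force: 60.5
```

Request:
{"fn": "apply_moves", "kwargs": {"increments": [[0,-0.005,0,0,0,0,0],[0,-0.005,0,0,0,0,0]]}}

```text
time_s: 10.9
position: [0.589, 0.2385, 0.174]
tool_rot: [[0.021, 1.0, -0.0], [1.0, -0.021, -0.0], [-0.0, -0.0, -1.0]]
ft_force: [-0.5, 0.2, -2.1]
finger_gap: 0.011
gripper_force: 60.5
```

Request:
{"fn": "apply_moves", "kwargs": {"increments": [[0,-0.005,0,0,0,0,0],[0,-0.005,0,0,0,0,0]]}}

```text
time_s: 11.15
position: [0.5883, 0.2384, 0.174]
tool_rot: [[0.021, 1.0, 0.001], [1.0, -0.021, -0.0], [-0.0, 0.001, -1.0]]
ft_force: [4.1, -0.6, -3.5]
finger_gap: 0.0109
gripper_force: 60.4
```

Request:
{"fn": "apply_moves", "kwargs": {"increments": [[0,-0.005,0,0,0,0,0],[0,-0.005,0,0,0,0,0]]}}

```text
time_s: 11.4
position: [0.588, 0.2384, 0.1741]
tool_rot: [[0.021, 1.0, 0.002], [1.0, -0.021, -0.0], [0.0, 0.002, -1.0]]
ft_force: [9.6, -0.2, -5.3]
finger_gap: 0.0109
gripper_force: 60.1
```

Panel contact at x≈0.5884. I back off about 1.2 mm and slide down gently.

Request:
{"fn": "apply_moves", "kwargs": {"increments": [[0,0.015,0,0,0,0,0],[0,0.015,0,0,0,0,0]]}}

```text
time_s: 11.65
position: [0.59, 0.2385, 0.1739]
tool_rot: [[0.021, 1.0, -0.001], [1.0, -0.021, -0.0], [-0.0, -0.001, -1.0]]
ft_force: [0.6, 0.4, -2.6]
finger_gap: 0.0111
gripper_force: 60.6
```

Request:
{"fn": "apply_moves", "kwargs": {"increments": [[0,0,0.01,0,0,0,0],[0,0,0.02,0,0,0,0],[0,0,0.02,0,0,0,0]]}}

```text
time_s: 12.02
position: [0.5899, 0.2384, 0.1697]
tool_rot: [[0.021, 1.0, -0.001], [1.0, -0.021, -0.0], [-0.0, -0.001, -1.0]]
ft_force: [-0.3, -1.0, -2.3]
finger_gap: 0.011
gripper_force: 60.6
```

Request:
{"fn": "apply_moves", "kwargs": {"increments": [[0,0,0.01,0,0,0,0],[0,0,0.015,0,0,0,0],[0,0,0.015,0,0,0,0]]}}

```text
time_s: 12.4
position: [0.59, 0.2385, 0.1669]
tool_rot: [[0.021, 1.0, -0.0], [1.0, -0.021, -0.0], [-0.0, -0.0, -1.0]]
ft_force: [0.4, 0.1, -2.8]
finger_gap: 0.0114
gripper_force: 60.6
```

Request:
{"fn": "apply_moves", "kwargs": {"increments": [[0,0,0.01,0,0,0,0],[0,0,0.015,0,0,0,0],[0,0,0.015,0,0,0,0]]}}

```text
time_s: 12.78
position: [0.59, 0.2385, 0.1639]
tool_rot: [[0.021, 1.0, -0.0], [1.0, -0.021, -0.0], [-0.0, -0.0, -1.0]]
ft_force: [0.4, 0.3, -1.0]
finger_gap: 0.0109
gripper_force: 60.6
```

Request:
{"fn": "apply_moves", "kwargs": {"increments": [[0,0,0.01,0,0,0,0],[0,0,0.02,0,0,0,0],[0,0,0.02,0,0,0,0]]}}

```text
time_s: 13.15
position: [0.59, 0.2384, 0.1597]
tool_rot: [[0.021, 1.0, -0.0], [1.0, -0.021, -0.0], [-0.0, -0.0, -1.0]]
ft_force: [0.5, -0.2, -1.4]
finger_gap: 0.0114
gripper_force: 60.6
```

Request:
{"fn": "apply_moves", "kwargs": {"increments": [[0,0,0.007,0,0,0,0],[0,0,0.015,0,0,0,0],[0,0,0.015,0,0,0,0]]}}

```text
time_s: 13.52
position: [0.59, 0.2384, 0.1568]
tool_rot: [[0.021, 1.0, -0.0], [1.0, -0.021, -0.0], [-0.0, -0.0, -1.0]]
ft_force: [0.1, -0.5, -2.8]
finger_gap: 0.0113
gripper_force: 60.6
```

Down 17 mm and still free. I continue in 1 mm steps until the slot end bears.

Request:
{"fn": "apply_moves", "kwargs": {"increments": [[0,0,0.005,0,0,0,0],[0,0,0.005,0,0,0,0]]}}

```text
time_s: 13.78
position: [0.5901, 0.2384, 0.1559]
tool_rot: [[0.021, 1.0, -0.0], [1.0, -0.021, -0.0], [-0.0, -0.0, -1.0]]
ft_force: [0.4, -0.5, -2.9]
finger_gap: 0.011
gripper_force: 60.6
```

Request:
{"fn": "apply_moves", "kwargs": {"increments": [[0,0,0.005,0,0,0,0],[0,0,0.005,0,0,0,0]]}}

```text
time_s: 14.02
position: [0.5901, 0.2385, 0.155]
tool_rot: [[0.021, 1.0, 0.0], [1.0, -0.021, -0.0], [-0.0, 0.0, -1.0]]
ft_force: [0.2, -0.6, -3.5]
finger_gap: 0.0113
gripper_force: 60.6
```

Request:
{"fn": "apply_moves", "kwargs": {"increments": [[0,0,0.005,0,0,0,0],[0,0,0.005,0,0,0,0]]}}

```text
time_s: 14.28
position: [0.5902, 0.2385, 0.1545]
tool_rot: [[0.021, 1.0, 0.001], [1.0, -0.021, 0.0], [0.0, 0.001, -1.0]]
ft_force: [-0.7, 0.3, 4.8]
finger_gap: 0.0111
gripper_force: 61.8
```

Slot end bears (about 7 N, at the expected height). I ease the preload, reduce the grip, release, and back up.

Request:
{"fn": "apply_moves", "kwargs": {"increments": [[0,0,-0.002,0,0,0,0],[0,0,-0.002,0,0,0,0]], "force": 20}}

```text
time_s: 14.52
position: [0.5902, 0.2385, 0.1545]
tool_rot: [[0.021, 1.0, 0.0], [1.0, -0.021, -0.0], [-0.0, 0.0, -1.0]]
ft_force: [-0.4, 0.5, 3.7]
finger_gap: 0.0113
gripper_force: 61.4
```

Request:
{"fn": "apply_moves", "kwargs": {"increments": [[0,0,0,0,0,0,0.25],[0,0,0,0,0,0,0.4],[0,0,0,0,0,0,0.4],[0,0,0,0,0,0,0.4]]}}

```text
time_s: 15.02
position: [0.5901, 0.2384, 0.1543]
tool_rot: [[0.021, 1.0, -0.0], [1.0, -0.021, -0.0], [-0.0, -0.0, -1.0]]
ft_force: [0.8, 0.3, 0.8]
finger_gap: 0.0342
gripper_force: 0.0
```

```bash
python3 - <<'E'
from h import *
rel([.59,.2385,.25])
c=env.read_camera('side')
cv2.imwrite('pics/rel.png',cv2.resize(c['color'][115:190,240:340,::-1],(800,600),interpolation=cv2.INTER_CUBIC))
E
```

```text
t 15.025 pos [0.5901 0.2384 0.1543] yaw -1.21 gap 0.0342 F [0.79 0.35 0.8 ] 
 move [ 2.000e-04 -4.000e-04 -4.784e-01] [0. 0. 0.]
```

View pics/rel.png

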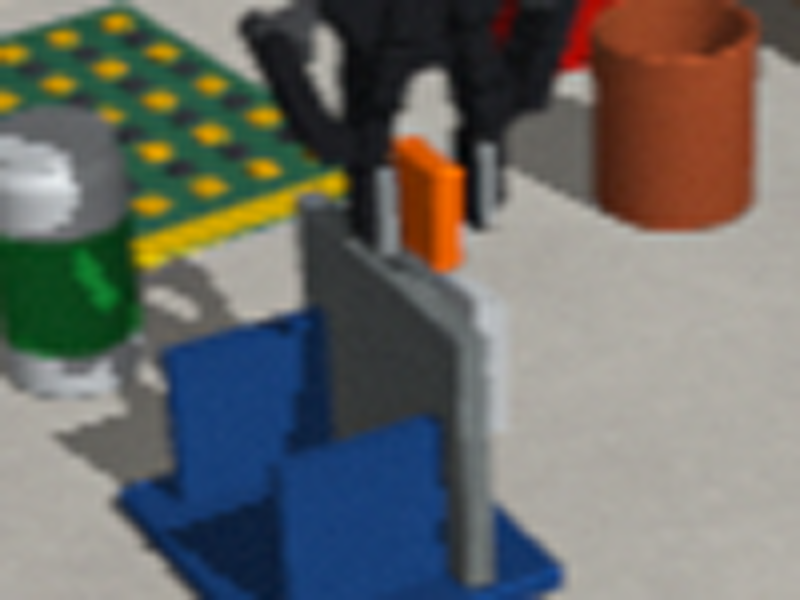

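The plate hangs against the panel with the orange tab at about (430,205) clear between the open pads. I retreat straight up.

Request:
{"fn": "apply_moves", "kwargs": {"increments": [[0,0,-0.05,0,0,0,0.4],[0,0,-0.15,0,0,0,0.4],[0,0,-0.3,0,0,0,0.4],[0,0,-0.5,0,0,0,0.4],[0,0,-0.7,0,0,0,0.4],[-0.3,0,-0.7,0,0,0,0.4],[-0.9,0,-0.7,0,0,0,0.4],[-0.9,0,-0.7,0,0,0,0.4],[-0.9,0,-0.7,0,0,0,0.4],[-0.9,0,-0.7,0,0,0,0.4],[-0.9,0,-0.7,0,0,0,0.4]]}}

```text
time_s: 16.45
position: [0.5863, 0.0596, 0.2947]
tool_rot: [[0.02, 1.0, 0.0], [1.0, -0.02, 0.0], [0.0, 0.0, -1.0]]
ft_force: [-0.7, 0.3, 0.9]
finger_gap: 0.0341
gripper_force: 0.0
```

```bash
python3 - <<'E'
from h import *
a=env.read_camera('top');c=env.read_camera('side')
f=lambda c,x0,y0,x1,y1: cv2.resize(c['color'][y0:y1,x0:x1,::-1],(400,300),interpolation=cv2.INTER_CUBIC)
cv2.imwrite('pics/end.png',np.hstack([f(a,190,155,270,215),f(c,240,115,340,190)]))
w=cloud(a); q=w[(w[...,2]>.13)&(w[...,2]<.19)&(abs(w[...,0]-.59)<.03)&(abs(w[...,1]-.24)<.05)]; print(len(q),np.median(q,axis=0),'expected tab top z .175')
E
```

```text
129 [0.58783245 0.24210313 0.17249977] expected tab top z .175
```

View pics/end.png

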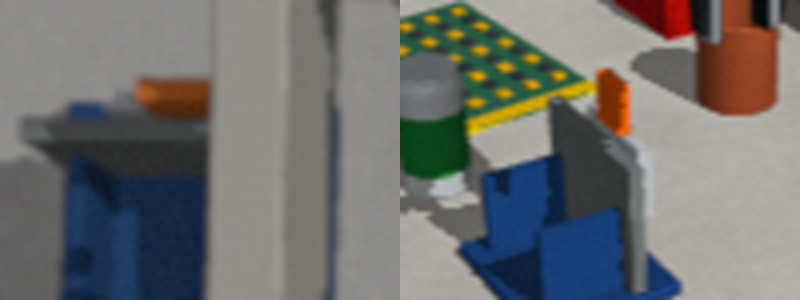

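The plate hangs home on the stand, tab upright at (613,102), with its top at the expected height and the robot clear of it.

```bash
python3 -c "
from station import env
print(env.sign_off())"
```

```text
the job is handed in; nothing more can be done
None
```

The cooling plate is hanging on the test stand's screw, fins outward, fully down and locked behind the head; I let go, backed the robot clear and handed the job in at about 16.5 s, with contact forces on the stand no higher than about 10 N.

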